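# Pack and latch the parts case

## Task

Pack up the loose parts after the lab class: put every round capacitor can into the bay of the parts case that is marked by the round tag, and every square relay into the bay marked by the square tag, all of them down on the bay floor and not piled up. Then shut the lid, and last swing the hasp down flat over its staple. Leave everything else on the table where it is.

Things in the scene. Friction and masses are not known exactly. Their poses are not given: they have to be found in the camera images.
- can1_mid (a point): capacitor can: upright black cylinder 36 mm in diameter, 34 mm tall, about 50 g, with an aluminium disc on top. Point: its centre, half-way up (17 mm above the table when standing); z is its axis. None all along if this one is absent
- can2_mid (a point): capacitor can: upright black cylinder 36 mm in diameter, 34 mm tall, about 50 g, with an aluminium disc on top. Point: its centre, half-way up (17 mm above the table when standing); z is its axis. None all along if this one is absent
- can3_mid (a point): capacitor can: upright black cylinder 36 mm in diameter, 34 mm tall, about 50 g, with an aluminium disc on top. Point: its centre, half-way up (17 mm above the table when standing); z is its axis. None all along if this one is absent
- relay1_mid (a point): relay: black box 34 mm (own x) by 28 mm (own y) by 34 mm tall (own z), about 50 g, with a grey plate on top. Point: its centre, half-way up. None all along if this one is absent
- relay2_mid (a point): relay: black box 34 mm (own x) by 28 mm (own y) by 34 mm tall (own z), about 50 g, with a grey plate on top. Point: its centre, half-way up. None all along if this one is absent
- relay3_mid (a point): relay: black box 34 mm (own x) by 28 mm (own y) by 34 mm tall (own z), about 50 g, with a grey plate on top. Point: its centre, half-way up. None all along if this one is absent
- case: grey parts case, fixed, open on top: 170 mm (own x) by 235 mm (own y), rim 52 mm high. Origin: centre of its underside, on the table. Walls and floor 5 mm thick; a wall along x at y = 0 parts it into two bays, 160 mm (x) by 110 mm (y), centred at x = 0, y = +57 and -57 mm. Lid hinge on the side x = +85 mm; black ledge for tags and staple, top at z 60.5 mm, on the side x = -85 to -140 mm
- tag_round: flat aluminium disc, 34 mm across and 3 mm thick, fixed on the ledge in front of the bay meant for the round parts (cans). Origin: centre of its underside; axes parallel to the case's, so its bay spans x = +35 to +195 mm and y = -55 to +55 mm in the tag's frame. Which of the two bays it marks changes from start to start
- tag_square: flat aluminium square, 34 mm and 3 mm thick, fixed on the ledge in front of the bay meant for the square parts (relays). Origin and axes as for the round tag; its bay spans x = +35 to +195 mm and y = -55 to +55 mm in its frame
- lid (a joint): hinge of the grey lid, rad: 0 shut on the rim, about 1.7 to 1.95 at the start (leaning back beyond upright), stops at 2.0. Stiff: it stays where it is left (about 0.4 N m to move, 2 to 5 N near its free edge). The lid is a 170 by 235 by 8 mm plate, 0.25 kg; shut, its top is 60.5 mm above the table; open, its edge is up to 225 mm above it
- lid_hinge (a point): middle of the lid's hinge line (along the case's y), at x = +85 mm, z = 52.5 mm in the case's frame. Its axes turn with the lid: the lid reaches from here 170 mm along its -x, and its outer (upper) face lies 8 mm along its +z
- hasp (a joint): hinge of the steel hasp on the lid's free edge, rad, relative to the lid: 0 lying flat beyond the edge, over the staple; about 1.7 to 2.3 at the start (folded back up from the lid's outer face). Light friction (0.04 N m): it stays where it is left
- hasp_hinge (a point): middle of the hasp's hinge line (along the case's y), 168 mm from the lid hinge, 3 mm above the lid's outer face, mid-width. The hasp is a slotted strap 36 mm wide, 75 mm long, 4 mm thick that reaches from here along its own -x; with everything shut the hinge is at x = -83, z = 63.5 mm in the case's frame
- hasp_tab (a point): top of the hasp's solid free end, 60 mm from its hinge: press here to lay it down. Shut, it is at x = -143, y = 0, z = 65.5 mm in the case's frame, 29 mm beyond the staple
- staple (a point): top of the steel staple loop (10 mm wide) fixed on the ledge, 15 mm above it; the hasp's slot (10 by 14 mm) drops over it
- terminal: grey terminal block 55 x 20 x 16 mm, not part of the kit; leave it alone. Origin: centre of its underside
- dial: black dial knob, 42 mm across and 20 mm high, not part of the kit; leave it alone. Origin: centre of its underside
- multimeter: multimeter 80 x 160 x 35 mm lying on its back; leave it alone. Origin: centre of its underside
- reel: aluminium solder reel, 64 mm across, 42 mm high; leave it alone. Origin: centre of its underside
- screwdriver: screwdriver 180 mm long lying along its x; leave it alone
- charger: black charger block 50 x 75 x 30 mm; leave it alone. Origin: centre of its underside

How it is judged:
By the outcome, as a careful person would: the job done as asked, in the order asked, and still so for the second after the job is handed in, with the robot touching nothing.
Of can1, can2, can3 only 2 to 3 are there at a start; the rules pass over those that are not, and their reading is None.
Of relay1, relay2, relay3 only 2 to 3 are there at a start; the rules pass over those that are not, and their reading is None.
At some moment in a run one of can1, can2, can3, relay1, relay2, relay3 may be knocked a few centimetres aside while the robot is not near it.
Once in a run the grip may slacken for a moment while it holds something.
It also fails if it takes over 210 s, if anything falls off the work surface, if the arm or the gripper's body presses on something with over 40 N, if the wrist force passes 120 N, or if a joint passes its speed limit or range.

## Robot

A 6-joint arm with a two-finger parallel gripper is mounted at the origin on the work surface. World frame = base frame: x ahead of the robot, y to its left, z up, the work surface at z = 0. Lengths are in m, angles in degrees, forces in N, time in s.
With the tool pointing down it reaches from about 0.4 to 0.825 m from the base axis. Payload 7 kg.
Tool frame: the origin (TCP) lies midway between the tips of the shut fingers; the grasp point (between the pads) lies 19 mm behind it (ctrl.grip_point_offset is the distance from the TCP to the grasp point, in m); x points along the fingers, y is the direction in which the jaws open and shut, and the axes are right-handed (so a half turn about x gives the same grasp; the last joint's range is limited). The gripper opens to 88 mm and grips with 3 to 60 N. Pads are 19 mm wide; open, the fingers measure 130 mm over their backs; the gripper's body (78 mm by 193 mm) begins 47 mm behind the grasp point.
Start: joints at [86.35, 20.546, 0.682, 0, -70.136, -16.507], TCP at [0.233, 0.634, 0.227] pointing down, gripper open.
Joint ranges: [-176.03, 176.03], [-82.01, 121.73], [-58.28, 71.71], [-173.87, 95.51], [-174.79, -0.11], [-173.66, 173.66]. Speed limits (degrees/s): [136.94, 136.94, 172.46, 180, 180, 180].

## Interface

Orientations are given as [roll, pitch, yaw] about the fixed x, y, z axes, in that order (R = Rz(yaw) Ry(pitch) Rx(roll)).
In Python, from plant import ctrl gives the robot as it stands.
- The arm moves only by the tool drive_tool, never from a script. Its argument "plan" is a list of rows, each a list of 3 entries, a list of its own where there are three numbers: the shift along the tool's x, y, z in m, then the turn, a rotation vector about the tool's x, y, z in degrees, then the opening, from 0 (shut) to 1 (fully open). In form: [[[dx, dy, dz], [wx, wy, wz], grip], ...]. A call has 1 to 20 rows; each row is the pose to reach, as a shift and turn from the pose measured when the call began, along the tool's axes at that moment; what a row does not reach only later rows make up. A row lasts 1/12 s, in which the tool goes at most 41.7 mm and 7.16 degrees, less where a joint would pass 70% of its speed; a pose out of reach is approached as far as the arm can. A call with a gripper value outside its range is refused whole. The fingers move at their own pace and stop on an object; the grip force is fixed at half the most. Time passes only in rows, so rows that repeat a pose let the fingers close. It gives the time, the measured TCP pose, the force and the opening at its end, in the units of the state.
- ctrl.get_obs(): the state, without advancing time (a new reading comes with each control period).
- ctrl.snapshot(name): name is "scene" or "top"; returns the picture (420x560x3 uint8, blue, green, red); there is no depth.
- ctrl.get_calibration(name): a dict with "fx", "fy", "cx", "cy" (pixels), "dist_coeffs" ([k1, k2, p1, p2, k3] as OpenCV has them; the pictures are not rectified), "R" (3x3) and "t" (3): a world point X has camera coordinates R X + t. Camera axes: x right, y down, z forward; pixel columns grow to the right and rows downward; lengths in m; the calibration is good to about 2 mm. A picture is of the moment at which its call begins. get_calibration takes no time and is no camera call.
- ctrl.close_job(): hands the job in, once; it reports no verdict.
Trained networks look in the newest picture that a camera, given by its name, has taken for a name from the list of things; names that differ only in an ending like _2 or _b are one class to them, and where a whole thing is asked for, a point or a joint stands for the part that bears it (a point fixed in the world has none). Each returns a list of dicts, best first, with "confidence" (0 to 1); they miss things now and then, are a little off and sometimes report something else, mostly with a low value. They report only what shows in the picture. A call takes as long as a camera call.
- ctrl.cut_out(camera, name): "pixels" (420x560 bool, what is visible of it) and "pixel" ([column, row] in pixels, amid what is visible of it).
- ctrl.landmark_of(camera, name): "pixel" ([column, row] in pixels: a listed point, or the origin of a listed thing).
The state is a dict: "clock": time; "joint_pos": joint angles; "qvel": joint speeds; "tau": joint torques, N m; "tool_pos": TCP position; "orientation": TCP orientation; "force": force on the tool from outside, world axes, zero at the start; "moment": the same for the moment, N m; "opening": finger opening in m.
Only numpy, scipy, OpenCV 4.12 (cv2) and the standard library are available. Lean on these libraries where they do the work, as an engineer would, in place of code of your own. Each camera call takes 0.05 s, during which the arm holds its last target. There are 200 camera calls.

## Working session

There is one attempt and no reset: what is moved stays moved. The work goes in short steps, Python scripts to look and compute and a tool call to move; the robot and the scene stay as the last step left them, time stands still between calls to the robot, and variables do not carry over. Pictures are saved under pics/ and viewed, about 12 in all and at most 16, crops included, and the job is handed in when it is done.

Besides the shell and the picture viewer there is one more tool, called after ">>>" as name(argument=value, ...) on one line, values as JSON. drive_tool: Moves the arm, as the interface text tells. Its arguments: {"type":"object","properties":{"plan":{"type":"array","items":{"type":"array"}}},"required":["plan"]}

```bash
mkdir -p pics; ls; cat > h.py <<'E'
import numpy as np,cv2
from plant import ctrl
from scipy.spatial.transform import Rotation as Ro
def ray(cam,px):
    c=ctrl.get_calibration(cam);K=np.array([[c['fx'],0,c['cx']],[0,c['fy'],c['cy']],[0,0,1.]])
    u=cv2.undistortPoints(np.array([[px]],float),K,np.array(c['dist_coeffs'],float))[0,0]
    R=np.array(c['R']);t=np.array(c['t']).ravel()
    return -R.T@t, R.T@np.array([u[0],u[1],1.])
def onz(cam,px,z):
    o,d=ray(cam,px); return o+d*(z-o[2])/d[2]
def proj(cam,X):
    c=ctrl.get_calibration(cam);K=np.array([[c['fx'],0,c['cx']],[0,c['fy'],c['cy']],[0,0,1.]])
    return cv2.projectPoints(np.array(X,float).reshape(-1,3),cv2.Rodrigues(np.array(c['R'],float))[0],np.array(c['t'],float),K,np.array(c['dist_coeffs'],float))[0].reshape(-1,2)
def tool():
    o=ctrl.get_obs(); return np.array(o['tool_pos']),Ro.from_euler('xyz',o['orientation'],degrees=True)
def st():
    o=ctrl.get_obs(); print({k:np.round(o[k],3).tolist() for k in('clock','joint_pos','tool_pos','orientation','force','opening')})
E
python3 - <<'E'
from h import *
st()
for c in('scene','top'):
    im=ctrl.snapshot(c);cv2.imwrite(f'pics/{c}0.png',im);k=ctrl.get_calibration(c);print(c,'cam at',ray(c,(280,210))[0].round(3),ray(c,(280,210))[1].round(2))
H=dict(can1_mid=.017,relay1_mid=.017,case=0,tag_round=.0605,tag_square=.0605,staple=.0755,terminal=0,dial=0,reel=0,multimeter=0,charger=0,lid_hinge=.0525,hasp_hinge=.2,hasp_tab=.2,screwdriver=.01)
for n,z in H.items():
  for c in('top','scene'):
    for d in ctrl.landmark_of(c,n):
        if d['confidence']>.25: print(n,c,round(d['confidence'],2),np.round(d['pixel']).tolist(),onz(c,d['pixel'],z).round(3).tolist())
E
```

```text
pics
{'clock': 0.0, 'joint_pos': [86.351, 20.595, 0.634, -0.019, -70.135, -16.507], 'tool_pos': [0.232, 0.633, 0.226], 'orientation': [95.708, 89.902, -104.454], 'force': [-0.064, -0.748, 1.15], 'opening': 0.088}
scene cam at [ 1.118 -0.795  0.987] [-0.41  0.57 -0.71]
top cam at [ 0.363 -0.062  1.218] [ 0.17  0.01 -0.99]
can1_mid top 0.58 [291.0, 251.0] [0.45, -0.082, 0.017]
can1_mid scene 0.73 [227.0, 206.0] [0.437, -0.087, 0.017]
relay1_mid top 0.71 [325.0, 210.0] [0.571, -0.186, 0.017]
relay1_mid top 0.59 [368.0, 162.0] [0.718, -0.32, 0.017]
relay1_mid scene 0.53 [244.0, 253.0] [0.571, -0.187, 0.017]
relay1_mid scene 0.48 [228.0, 203.0] [0.432, -0.076, 0.017]
case top 0.56 [181.0, 221.0] [0.547, 0.245, 0.0]
case top 0.41 [364.0, 215.0] [0.556, -0.302, 0.0]
case top 0.31 [332.0, 257.0] [0.434, -0.203, 0.0]
case scene 0.81 [328.0, 161.0] [0.545, 0.24, 0.0]
case scene 0.46 [290.0, 266.0] [0.676, -0.144, 0.0]
case scene 0.37 [358.0, 78.0] [0.394, 0.69, 0.0]
tag_round top 0.6 [216.0, 201.0] [0.595, 0.131, 0.06]
tag_round scene 0.68 [328.0, 164.0] [0.59, 0.164, 0.06]
tag_round scene 0.4
[... 979 characters left out ...]
[244.0, 252.0] [0.559, -0.175, -0.0]
charger top 0.66 [218.0, 143.0] [0.79, 0.139, 0.0]
charger scene 0.66 [386.0, 216.0] [0.787, 0.138, 0.0]
charger scene 0.41 [347.0, 131.0] [0.517, 0.397, 0.0]
lid_hinge top 0.69 [150.0, 220.0] [0.546, 0.323, 0.052]
lid_hinge scene 0.86 [347.0, 134.0] [0.558, 0.321, 0.052]
hasp_hinge top 0.58 [114.0, 208.0] [0.553, 0.367, 0.2]
hasp_hinge scene 0.68 [261.0, 333.0] [0.808, -0.423, 0.2]
hasp_hinge scene 0.57 [358.0, 78.0] [0.539, 0.39, 0.2]
hasp_tab top 0.79 [99.0, 207.0] [0.556, 0.405, 0.2]
hasp_tab scene 0.5 [360.0, 79.0] [0.546, 0.389, 0.2]
screwdriver top 0.85 [406.0, 278.0] [0.368, -0.414, 0.01]
screwdriver scene 0.56 [119.0, 281.0] [0.385, -0.414, 0.01]
```

```bash
python3 -c "
import cv2
cv2.imwrite('pics/t1.png',cv2.resize(cv2.imread('pics/top0.png')[110:350,60:460],(800,480),interpolation=cv2.INTER_CUBIC))
cv2.imwrite('pics/s1.png',cv2.resize(cv2.imread('pics/scene0.png')[40:400,70:470],(660,594),interpolation=cv2.INTER_CUBIC))"
```

```text
(no output)
```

View pics/t1.png

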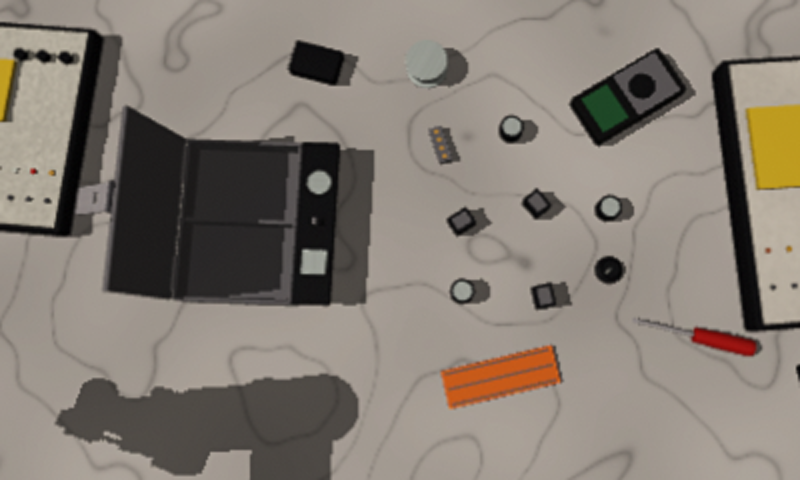

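View pics/s1.png

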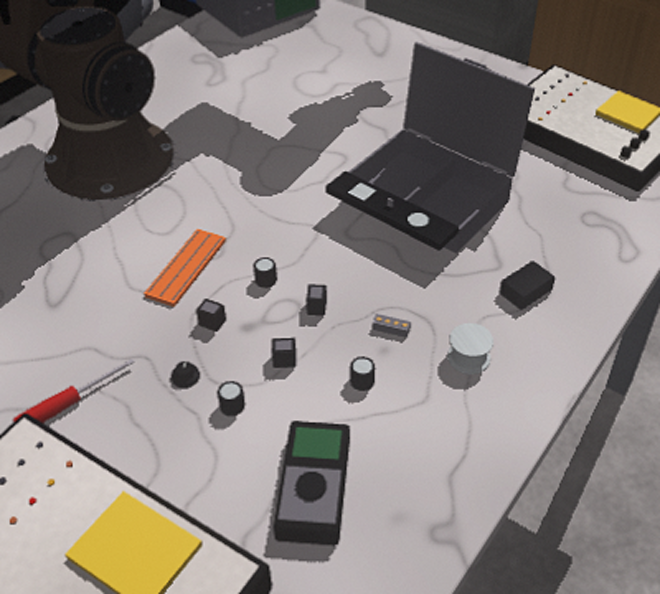

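The top view shows cans at crop (511,128), (610,207) and (462,291), and relays at (462,221), (538,204) and (544,295). The round tag is on the far bay (higher x) and the square tag on the near bay. The lid leans toward +y. Next I'll measure exact positions by segmenting the tops.

```bash
cat > m.py <<'E'
from h import *
def tops(pts,im=None,bgr=None,w=10):
    """pts: approx pixels in top image; refine top face at z=.034"""
    im=ctrl.snapshot('top') if im is None else im
    g=im.max(2).astype(float)
    for n,(u,v) in pts.items():
        u,v=int(round(u)),int(round(v)); cr=im[v-w:v+w+1,u-w:u+w+1].astype(float)
        hsv=cv2.cvtColor(im[v-w:v+w+1,u-w:u+w+1],cv2.COLOR_BGR2HSV)
        yield n,u,v,cr,hsv
E
python3 - <<'E'
from m import *
im=cv2.imread('pics/top0.png')
P={'canA':(315.5,174),'canB':(365,213),'canC':(291,255),'relA':(291,220),'relB':(329,211.5),'relC':(332,257)}
for n,u,v,cr,hsv in tops(P,im):
    print(n,(u,v)); print('\n'.join(' '.join('%3d'%x for x in r) for r in cr.mean(2)[2:-2,2:-2]))
    if n not in('canA','relA'): continue
for k,uv in {'A':P['canA'],'B':P['canB'],'C':P['canC'],'rA':P['relA'],'rB':P['relB'],'rC':P['relC']}.items(): print(k,onz('top',uv,.034).round(3))
print('tags',onz('top',(60+319/2,110+182/2),.0635).round(3),onz('top',(60+314/2,110+262/2),.0635).round(3))
t,R=tool();print(t,R.as_matrix().round(2))
E
```

```text
canA (316, 174)
155 156 157 157 158 158 156 154 154 158 160 160 160 159 160 161 161
155 157 157 158 152 144 119 110 113 137 149 158 161 160 160 160 160
155 156 157 149 101  59  59  62  61  58  80 131 158 162 162 161 161
155 156 151 104  60  83 134 148 145 122  85  61 128 150 153 153 152
155 156 124  66 100 139 151 153 151 149 144  96  60  70  82  83  82
157 150  87  64 130 151 152 151 150 150 153 148  77  37  63  74  74
155 123  61  96 143 152 151 151 149 148 151 152  87  42  65  76  76
154 101  43  94 142 152 151 151 148 149 151 152  87  36  64  75  76
153  89  29  67 137 152 152 152 150 149 152 147  84  37  64  75  76
154  88  24  33 122 150 153 153 152 150 147 119  57  50  71  76  76
153  92  26  15  64 125 141 147 145 142 117  59  24  61  74  76  75
154 107  42  10  16  37  56  94  88  76  45  16  26  65  75  75  75
153 130  68  20   6  10  13  24  22  19  10  14  48  70  76  76  75
155 153 113  55  18   4   3   2   1   4  13  37  67  75  73  75  74
154 155 152 112  62  26  14  11  14  25  41  65  73  74  74  89  94
153 155 156 153 129  89  72  67  72  87  93  95  95  93  99 143 
[... 5528 characters left out ...]
150  99  35  16  42  79  86  87  87  88  79  41  32  62  67  67
151 150 111  46  16  32  73  81  78  76  75  54  31  24  58  67  66
151 152 147  74  19  19  51  49  36  27  25  26  25  35  61  67  67
151 152 149  86  26  16  24  25  23  33  61  73  75  87  91  89  90
150 151 148 110  66  65  69  74  76  91 134 146 144 145 143 138 134
150 150 150 146 127 140 147 147 146 146 148 147 147 145 141 138 136
A [ 0.677 -0.159  0.034]
B [ 0.557 -0.3    0.034]
C [ 0.439 -0.081  0.034]
rA [ 0.54  -0.083  0.034]
rB [ 0.563 -0.195  0.034]
rC [ 0.431 -0.199  0.034]
tags [0.594 0.121 0.063] [0.48  0.127 0.063]
[0.23260706 0.63362443 0.22657006] [[ 0.   -0.34 -0.94]
 [-0.   -0.94  0.34]
 [-1.    0.   -0.  ]]
```

```bash
cat > m.py <<'E'
from h import *
def comp(im,u,v,lo,hi,w=11):
    u,v=int(round(u)),int(round(v)); g=cv2.resize(im[v-w:v+w+1,u-w:u+w+1].mean(2).astype(np.float32),None,fx=4,fy=4,interpolation=cv2.INTER_LINEAR)
    n,l,s,c=cv2.connectedComponentsWithStats(((g>lo)&(g<hi)).astype(np.uint8),connectivity=4)
    m=g.shape[0]/2; i=1+np.argmin(np.hypot(c[1:,0]-m,c[1:,1]-m)+1e3*((s[1:,4]<300)|(s[1:,4]>5000)))
    ys,xs=np.where(l==i)
    f=lambda p:np.array([u-w+(p[0]+.5)/4-.5,v-w+(p[1]+.5)/4-.5])
    r=cv2.minAreaRect(np.c_[xs,ys].astype(np.float32)); 
    return f(c[i]),[f(p) for p in cv2.boxPoints(r)],s[i,4]/16
def meas(im,u,v,kind,z=.034):
    lo,hi={'can':(110,300),'rel':(62,110),'tag':(115,300)}[kind]
    c,b,a=comp(im,u,v,lo,hi); B=np.array([onz('top',p,z) for p in b])[:,:2]
    e1,e2=B[1]-B[0],B[2]-B[1]
    return onz('top',c,z)[:2],np.linalg.norm(e1),np.linalg.norm(e2),np.degrees(np.arctan2(e1[1],e1[0])),a
E
python3 - <<'E'
from m import *
im=cv2.imread('pics/top0.png')
P={'canA':(315.5,174),'canB':(365,213),'canC':(291,255),'relA':(291,220),'relB':(329,211.5),'relC':(332,257)}
for k,p in P.items():
    c,a,b,th,s=meas(im,*p,k[:3]); print(k,c.round(4),'sides mm',(a*1e3).round(1),(b*1e3).round(1),'edge1 dir',th.round(1),s)
T=[meas(im,219.5,201,'tag',.0635),meas(im,217,241,'tag',.0635)]
for t in T: print(t)
y=(T[1][0]-T[0][0]);print('dist',np.linalg.norm(y));y/=np.linalg.norm(y);x=np.array([y[1],-y[0]]);print('case x',x,'yaw',np.degrees(np.arctan2(x[1],x[0])))
M=(T[0][0]+T[1][0])/2;O=M+.115*x;print('case origin',O)
for n,sg in(('can',-1),('rel',1)):
    for cx in(-.055,-.008,.038): print(n,cx,(O+cx*x+sg*.057*y).round(4))
print('staple',O-.114*x, 'lid edge mid at shut',O-.085*x)
E
```

```text
canA [ 0.6786 -0.1565] sides mm 68.1 69.9 edge1 dir -91.0 312.1875
canB [ 0.5571 -0.2993] sides mm 24.3 25.2 edge1 dir -91.0 58.625
canC [ 0.4388 -0.0804] sides mm 25.2 24.3 edge1 dir -91.0 62.125
relA [ 0.5413 -0.0811] sides mm 23.3 17.2 edge1 dir -59.1 43.25
relB [ 0.5661 -0.1926] sides mm 17.1 23.4 edge1 dir -48.3 41.75
relC [ 0.4295 -0.1981] sides mm 17.5 23.4 edge1 dir -79.8 45.5625
(array([0.59505289, 0.12251497]), np.float64(0.030245007071406337), np.float64(0.03070761478131451), np.float64(-91.03679810689039), np.float64(91.375))
(array([0.48108524, 0.12889814]), np.float64(0.03280977101235499), np.float64(0.033931976765290424), np.float64(-1.4855604993664775), np.float64(130.8125))
dist 0.1141462693993249
case x [0.05592101 0.9984352 ] yaw 86.79428966942797
case origin [0.54449998 0.2405266 ]
can -0.055 [0.5983 0.1824]
can -0.008 [0.601  0.2294]
can 0.038 [0.6035 0.2753]
rel -0.055 [0.4845 0.1888]
rel -0.008 [0.4871 0.2357]
rel 0.038 [0.4897 0.2817]
staple [0.53812498 0.12670499] lid edge mid at shut [0.53974669 0.15565961]
```

>>> drive_tool(plan=[[[-0.04,0,0],[0,0,0],1],[[-0.08,0,0],[0,0,0],1],[[-0.11,0,0],[0,0,0],1],[[-0.11,0.59,-0.694],[70,0,0],1],[[-0.11,0.59,-0.694],[70,0,0],1],[[-0.11,0.59,-0.694],[70,0,0],1],[[-0.11,0.59,-0.694],[70,0,0],1],[[-0.11,0.59,-0.694],[70,0,0],1],[[-0.11,0.59,-0.694],[70,0,0],1],[[-0.11,0.59,-0.694],[70,0,0],1],[[-0.11,0.59,-0.694],[70,0,0],1],[[-0.11,0.59,-0.694],[70,0,0],1],[[-0.11,0.59,-0.694],[70,0,0],1],[[-0.11,0.59,-0.694],[70,0,0],1],[[-0.11,0.59,-0.694],[70,0,0],1],[[-0.11,0.59,-0.694],[70,0,0],1],[[-0.11,0.59,-0.694],[70,0,0],1],[[-0.11,0.59,-0.694],[70,0,0],1],[[-0.11,0.59,-0.694],[70,0,0],1],[[-0.11,0.59,-0.694],[70,0,0],1]])

```text
clock: 3.27
tool_pos: [0.5817, 0.0149, 0.3369]
orientation: [-69.0, 90.0, 20.8]
force: [0.9, 1.1, 0.2]
opening: 0.0876
```

>>> drive_tool(plan=[[[0.1,-0.099,-0.174],[0,0,0],1],[[0.1,-0.099,-0.174],[0,0,0],1],[[0.1,-0.099,-0.174],[0,0,0],1],[[0.1,-0.099,-0.174],[0,0,0],1],[[0.1,-0.099,-0.174],[0,0,0],1],[[0.257,-0.099,-0.174],[0,0,0],1],[[0.257,-0.099,-0.174],[0,0,0],1],[[0.257,-0.099,-0.174],[0,0,0],1],[[0.257,-0.099,-0.174],[0,0,0],1],[[0.257,-0.099,-0.174],[0,0,0],1],[[0.29,-0.099,-0.174],[0,0,0],1],[[0.315,-0.099,-0.174],[0,0,0],1],[[0.33,-0.099,-0.174],[0,0,0],1],[[0.33,-0.099,-0.174],[0,0,0],1],[[0.33,-0.099,-0.174],[0,0,0],0],[[0.33,-0.099,-0.174],[0,0,0],0],[[0.33,-0.099,-0.174],[0,0,0],0],[[0.33,-0.099,-0.174],[0,0,0],0],[[0.33,-0.099,-0.174],[0,0,0],0],[[0.33,-0.099,-0.174],[0,0,0],0]])

```text
clock: 4.93
tool_pos: [0.6809, -0.1592, 0.0079]
orientation: [-80.9, 89.9, 9.0]
force: [-0.7, -0.9, 0.3]
opening: 0.0532
```

>>> drive_tool(plan=[[[0,0,0],[0,0,0],0],[[0,0,0],[0,0,0],0],[[0,0,0],[0,0,0],0],[[0,0,0],[0,0,0],0],[[0,0,0],[0,0,0],0],[[0,0,0],[0,0,0],0],[[-0.03,0,0],[0,0,0],0],[[-0.06,0,0],[0,0,0],0],[[-0.1,0,0],[0,0,0],0],[[-0.13,0,0],[0,0,0],0],[[-0.13,0,0],[0,0,0],0]])

```text
clock: 5.85
tool_pos: [0.6842, -0.1599, 0.1456]
orientation: [-95.6, 89.3, -5.6]
force: [1.4, -0.5, 0.7]
opening: 0.0351
```

>>> drive_tool(plan=[[[0,0.081,0.435],[0,0,0],0],[[0,0.081,0.435],[0,0,0],0],[[0,0.081,0.435],[0,0,0],0],[[0,0.081,0.435],[0,0,0],0],[[0,0.081,0.435],[0,0,0],0],[[0,0.081,0.435],[0,0,0],0],[[0,0.081,0.435],[0,0,0],0],[[0,0.081,0.435],[0,0,0],0],[[0,0.081,0.435],[0,0,0],0],[[0,0.081,0.435],[0,0,0],0],[[0,0.081,0.435],[0,0,0],0],[[0,0.081,0.435],[0,0,0],0],[[0,0.081,0.435],[0,0,0],0],[[0,0.081,0.435],[0,0,0],0]])

```text
clock: 7.02
tool_pos: [0.6034, 0.2749, 0.1434]
orientation: [-99.9, 89.3, -9.9]
force: [0.2, 0.2, 0.3]
opening: 0.0354
```

```bash
python3 - <<'E'
from h import *
st()
a=ctrl.snapshot('top');b=ctrl.snapshot('scene')
cv2.imwrite('pics/c1.png',np.hstack([cv2.resize(a[130:330,90:290],(400,400)),cv2.resize(b[50:250,220:420],(400,400))]))
E
```

```text
{'clock': 7.017, 'joint_pos': [41.614, 22.51, -7.932, 0.599, -59.15, -41.985], 'tool_pos': [0.603, 0.275, 0.143], 'orientation': [-99.862, 89.343, -9.927], 'force': [0.195, 0.234, 0.308], 'opening': 0.035}
```

View pics/c1.png

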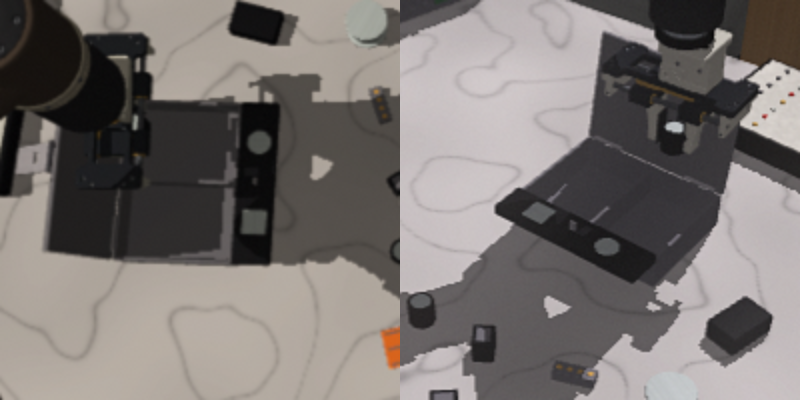

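>>> drive_tool(plan=[[[0.03,0,-0.005],[0,0,0],0],[[0.06,0,-0.005],[0,0,0],0],[[0.09,0,-0.005],[0,0,0],0],[[0.11,0,-0.005],[0,0,0],0],[[0.12,0,-0.005],[0,0,0],0],[[0.128,0,-0.005],[0,0,0],0],[[0.128,0,-0.005],[0,0,0],0],[[0.128,0,-0.005],[0,0,0],0]])

```text
clock: 7.78
tool_pos: [0.6061, 0.2688, 0.0166]
orientation: [-95.7, 89.3, -5.9]
force: [-0.4, -1.4, 0.2]
opening: 0.0354
```

>>> drive_tool(plan=[[[0.003,0.002,0],[0,0,0],0],[[0.003,0.002,0],[0,0,0],0],[[0.003,0.002,0],[0,0,0],0.57],[[0.003,0.002,0],[0,0,0],0.57],[[0.003,0.002,0],[0,0,0],0.57],[[0.003,0.002,0],[0,0,0],0.57],[[-0.03,0.002,0],[0,0,0],0.57],[[-0.07,0.002,0],[0,0,0],0.57],[[-0.11,0.002,0],[0,0,0],0.57],[[-0.15,0.002,0],[0,0,0],0.57],[[-0.15,0.002,-0.1],[0,0,0],0.8],[[-0.15,0.002,-0.24],[0,0,0],0.8],[[-0.15,0.002,-0.24],[0,0,0],0.8],[[-0.15,0.002,-0.24],[0,0,0],0.8],[[-0.15,0.002,-0.24],[0,0,0],0.8],[[-0.15,0.002,-0.24],[0,0,0],0.8]])

```text
clock: 9.12
tool_pos: [0.6009, 0.0264, 0.1672]
orientation: [-95.3, 89.3, -5.5]
force: [0.9, 0.6, 0.9]
opening: 0.07
```

```bash
cat > look.py <<'E'
import sys
from m import *
st()
im=ctrl.snapshot('top'); sc=ctrl.snapshot('scene')
n=sys.argv[1]
cv2.imwrite(f'pics/{n}.png',np.hstack([cv2.resize(im[130:330,120:400],(560,400)),cv2.resize(sc[80:280,220:340],(240,400))]))
for k in('can1_mid','relay1_mid'):
    for c in('top',):
        for d in ctrl.landmark_of(c,k):
            if d['confidence']>.3: print(k,c,round(d['confidence'],2),np.round(d['pixel']).tolist(),onz(c,d['pixel'],.017).round(3).tolist())
P={'canB':(.557,-.299),'canC':(.439,-.080),'relA':(.541,-.081),'relB':(.566,-.193),'relC':(.4295,-.198)}
for k,p in P.items():
    u=proj('top',[*p,.034])[0]
    c,a,b,th,s=meas(im,*u,k[:3]); print(k,c.round(4),'mm',(a*1e3).round(1),(b*1e3).round(1),'dir',th.round(1),s)
E
python3 look.py c2
```

```text
{'clock': 9.117, 'joint_pos': [21.33, 15.8, -14.45, 0.393, -59.086, -21.729], 'tool_pos': [0.601, 0.026, 0.167], 'orientation': [-95.339, 89.255, -5.538], 'force': [0.909, 0.591, 0.88], 'opening': 0.07}
can1_mid top 0.56 [289.0, 255.0] [0.441, -0.076, 0.017]
relay1_mid top 0.57 [274.0, 142.0] [0.787, -0.035, 0.017]
relay1_mid top 0.55 [328.0, 210.0] [0.57, -0.193, 0.017]
canB [ 0.5322 -0.3218] mm 24.2 23.6 dir -91.0 48.75
canC [ 0.4388 -0.0804] mm 26.9 27.4 dir -46.1 73.8125
relA [ 0.5436 -0.0951] mm 61.2 41.4 dir -63.1 135.875
relB [ 0.5653 -0.1923] mm 67.0 67.6 dir -91.0 393.125
relC [ 0.4304 -0.2107] mm 52.6 35.9 dir -81.3 124.0625
```

View pics/c2.png

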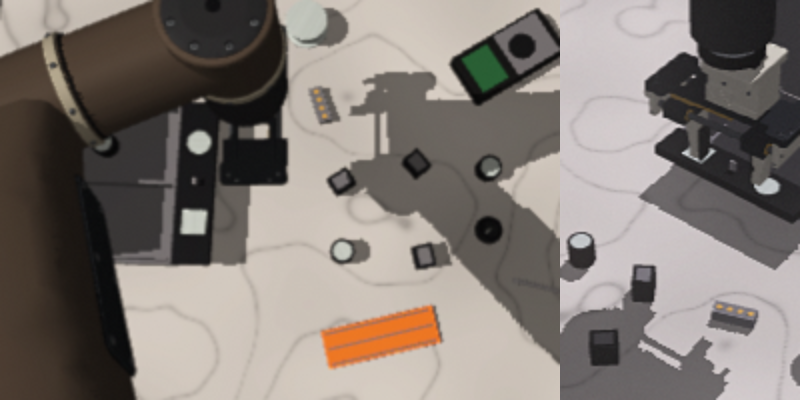

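>>> drive_tool(plan=[[[0,0.044,-0.325],[0,0,0],0.8],[[0,0.044,-0.325],[0,0,0],0.8],[[0,0.044,-0.325],[0,0,0],0.8],[[0,0.044,-0.325],[0,0,0],0.8],[[0,0.044,-0.325],[0,0,0],0.8],[[0,0.044,-0.325],[0,0,0],0.8],[[0,0.044,-0.325],[0,0,0],0.8],[[0,0.044,-0.325],[0,0,0],0.8],[[0.04,0.044,-0.325],[0,0,0],0.8],[[0.08,0.044,-0.325],[0,0,0],0.8],[[0.115,0.044,-0.325],[0,0,0],0.8],[[0.145,0.044,-0.325],[0,0,0],0.8],[[0.161,0.044,-0.325],[0,0,0],0.8],[[0.161,0.044,-0.325],[0,0,0],0.6],[[0.161,0.044,-0.325],[0,0,0],0],[[0.161,0.044,-0.325],[0,0,0],0],[[0.161,0.044,-0.325],[0,0,0],0],[[0.161,0.044,-0.325],[0,0,0],0],[[0.161,0.044,-0.325],[0,0,0],0],[[0.161,0.044,-0.325],[0,0,0],0]])

```text
clock: 10.98
tool_pos: [0.5586, -0.2968, 0.0068]
orientation: [-95.0, 89.2, -5.3]
force: [0.1, 2.6, 3.0]
opening: 0.035
```

>>> drive_tool(plan=[[[0,0,0],[0,0,0],0],[[-0.04,0,0],[0,0,0],0],[[-0.08,0,0],[0,0,0],0],[[-0.12,0,0],[0,0,0],0],[[-0.14,-0.042,0.52],[0,0,0],0],[[-0.14,-0.042,0.52],[0,0,0],0],[[-0.14,-0.042,0.52],[0,0,0],0],[[-0.14,-0.042,0.52],[0,0,0],0],[[-0.14,-0.042,0.52],[0,0,0],0],[[-0.14,-0.042,0.52],[0,0,0],0],[[-0.14,-0.042,0.52],[0,0,0],0],[[-0.14,-0.042,0.52],[0,0,0],0],[[-0.14,-0.042,0.52],[0,0,0],0],[[-0.14,-0.042,0.52],[0,0,0],0],[[-0.14,-0.042,0.52],[0,0,0],0],[[-0.14,-0.042,0.52],[0,0,0],0],[[-0.14,-0.042,0.52],[0,0,0],0],[[-0.14,-0.042,0.52],[0,0,0],0],[[-0.14,-0.042,0.52],[0,0,0],0],[[-0.14,-0.042,0.52],[0,0,0],0]])

```text
clock: 12.65
tool_pos: [0.6007, 0.2227, 0.1464]
orientation: [-96.9, 89.2, -7.2]
force: [-1.1, -0.3, -0.0]
opening: 0.035
```

>>> drive_tool(plan=[[[0.04,0,0],[0,0,0],0],[[0.08,0,0],[0,0,0],0],[[0.105,0,0],[0,0,0],0],[[0.122,0,0],[0,0,0],0],[[0.132,0,0],[0,0,0],0],[[0.132,0,0],[0,0,0],0],[[0.132,0,0],[0,0,0],0.57],[[0.132,0,0],[0,0,0],0.57],[[0.132,0,0],[0,0,0],0.57],[[0.132,0,0],[0,0,0],0.57],[[0.1,0,0],[0,0,0],0.57],[[0.06,0,0],[0,0,0],0.57],[[0.02,0,0],[0,0,0],0.57],[[-0.02,0,0],[0,0,0],0.57],[[-0.02,0.162,-0.303],[0,0,0],0.8],[[-0.02,0.162,-0.303],[0,0,0],0.8],[[-0.02,0.162,-0.303],[0,0,0],0.8],[[-0.02,0.162,-0.303],[0,0,0],0.8],[[-0.02,0.162,-0.303],[0,0,0],0.8],[[-0.02,0.162,-0.303],[0,0,0],0.8]])

```text
clock: 14.32
tool_pos: [0.4802, 0.0015, 0.1659]
orientation: [-94.0, 89.1, -4.3]
force: [1.8, 0.8, 0.7]
opening: 0.0701
```

```bash
python3 look.py c3
```

```text
{'clock': 14.317, 'joint_pos': [24.072, 4.441, -29.099, 0.508, -55.682, -24.596], 'tool_pos': [0.48, 0.001, 0.166], 'orientation': [-94.012, 89.115, -4.252], 'force': [1.751, 0.844, 0.655], 'opening': 0.07}
can1_mid top 0.65 [290.0, 255.0] [0.441, -0.078, 0.017]
relay1_mid top 0.69 [181.0, 222.0] [0.543, 0.243, 0.017]
relay1_mid top 0.67 [327.0, 212.0] [0.565, -0.191, 0.017]
canB [ 0.5657 -0.3003] mm 67.1 50.6 dir -91.0 392.0
canC [ 0.4388 -0.0804] mm 25.9 26.3 dir -46.1 69.5625
relA [ 0.5413 -0.0811] mm 24.7 19.4 dir -58.3 51.125
relB [ 0.5538 -0.1923] mm 66.8 54.9 dir -91.0 267.5625
relC [ 0.4299 -0.2006] mm 65.6 65.0 dir -91.1 366.0625
```

View pics/c3.png

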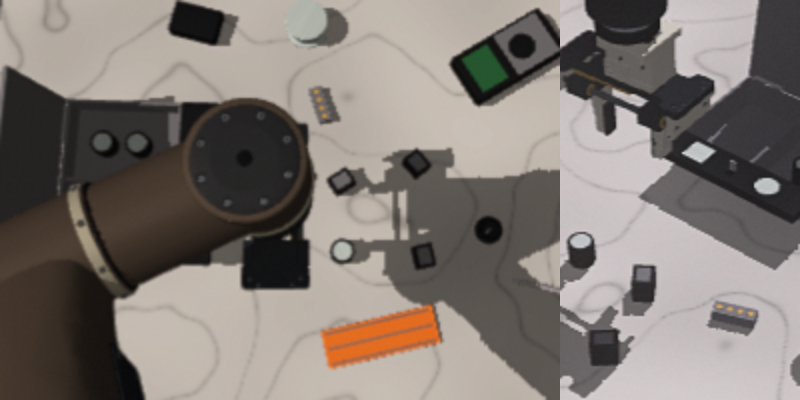

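>>> drive_tool(plan=[[[0,0.041,-0.082],[0,0,0],0.8],[[0,0.041,-0.082],[0,0,0],0.8],[[0,0.041,-0.082],[0,0,0],0.8],[[0.04,0.041,-0.082],[0,0,0],0.8],[[0.08,0.041,-0.082],[0,0,0],0.8],[[0.115,0.041,-0.082],[0,0,0],0.8],[[0.145,0.041,-0.082],[0,0,0],0.8],[[0.16,0.041,-0.082],[0,0,0],0.8],[[0.16,0.041,-0.082],[0,0,0],0.6],[[0.16,0.041,-0.082],[0,0,0],0],[[0.16,0.041,-0.082],[0,0,0],0],[[0.16,0.041,-0.082],[0,0,0],0],[[0.16,0.041,-0.082],[0,0,0],0],[[0.16,0.041,-0.082],[0,0,0],0],[[0.16,0.041,-0.082],[0,0,0],0],[[0.12,0.041,-0.082],[0,0,0],0],[[0.08,0.041,-0.082],[0,0,0],0],[[0.04,0.041,-0.082],[0,0,0],0],[[0.02,0.041,-0.082],[0,0,0],0],[[0.02,0.041,-0.082],[0,0,0],0]])

```text
clock: 16.18
tool_pos: [0.4432, -0.0794, 0.1513]
orientation: [-88.1, 88.5, 1.6]
force: [1.2, 0.0, 0.7]
opening: 0.0352
```

>>> drive_tool(plan=[[[0,-0.154,0.26],[0,0,1.5],0],[[0,-0.154,0.26],[0,0,1.5],0],[[0,-0.154,0.26],[0,0,1.5],0],[[0,-0.154,0.26],[0,0,1.5],0],[[0,-0.154,0.26],[0,0,1.5],0],[[0,-0.154,0.26],[0,0,1.5],0],[[0,-0.154,0.26],[0,0,1.5],0],[[0,-0.154,0.26],[0,0,1.5],0],[[0,-0.154,0.26],[0,0,1.5],0],[[0,-0.154,0.26],[0,0,1.5],0],[[0,-0.154,0.26],[0,0,1.5],0],[[0,-0.154,0.26],[0,0,1.5],0],[[0,-0.154,0.26],[0,0,1.5],0]])

```text
clock: 17.27
tool_pos: [0.5983, 0.1788, 0.1559]
orientation: [-12.1, 89.9, 77.5]
force: [-0.8, -0.4, -0.7]
opening: 0.0353
```

>>> drive_tool(plan=[[[0.04,0,0.001],[0,0,0],0],[[0.08,0,0.001],[0,0,0],0],[[0.11,0,0.001],[0,0,0],0],[[0.13,0,0.001],[0,0,0],0],[[0.141,0,0.001],[0,0,0],0],[[0.141,0,0.001],[0,0,0],0],[[0.141,0,0.001],[0,0,0],0.57],[[0.141,0,0.001],[0,0,0],0.57],[[0.141,0,0.001],[0,0,0],0.57],[[0.141,0,0.001],[0,0,0],0.57],[[0.1,0,0],[0,0,0],0.57],[[0.06,0,0],[0,0,0],0.57],[[0.02,0,0],[0,0,0],0.57],[[-0.01,0,0],[0,0,0],0.57],[[-0.01,0.057,-0.26],[-31,0,0],0.8],[[-0.01,0.057,-0.26],[-31,0,0],0.8],[[-0.01,0.057,-0.26],[-31,0,0],0.8],[[-0.01,0.057,-0.26],[-31,0,0],0.8],[[-0.01,0.057,-0.26],[-31,0,0],0.8],[[-0.01,0.057,-0.26],[-31,0,0],0.8]])

```text
clock: 18.93
tool_pos: [0.5428, -0.0655, 0.1669]
orientation: [-88.9, 89.8, 32.0]
force: [1.1, 0.4, -0.3]
opening: 0.0699
```

```bash
python3 look.py c4
```

```text
{'clock': 18.933, 'joint_pos': [13.616, 11.211, -20.525, -0.059, -58.112, 17.264], 'tool_pos': [0.543, -0.066, 0.167], 'orientation': [-88.856, 89.84, 31.993], 'force': [1.136, 0.433, -0.252], 'opening': 0.07}
relay1_mid top 0.43 [330.0, 213.0] [0.562, -0.199, 0.017]Traceback (most recent call last):
  File "look.py", line 14, in <module>
    c,a,b,th,s=meas(im,*u,k[:3]); print(k,c.round(4),'mm',(a*1e3).round(1),(b*1e3).round(1),'dir',th.round(1),s)
               ~~~~^^^^^^^^^^^^^
  File "m.py", line 12, in meas
    c,b,a=comp(im,u,v,lo,hi); B=np.array([onz('top',p,z) for p in b])[:,:2]
          ~~~~^^^^^^^^^^^^^^
  File "m.py", line 5, in comp
    m=g.shape[0]/2; i=1+np.argmin(np.hypot(c[1:,0]-m,c[1:,1]-m)+1e3*((s[1:,4]<300)|(s[1:,4]>5000)))
                        ~~~~~~~~~^^^^^^^^^^^^^^^^^^^^^^^^^^^^^^^^^^^^^^^^^^^^^^^^^^^^^^^^^^^^^^^^^^
    return _wrapfunc(a, 'argmin', axis=axis, out=out, **kwds)
    return bound(*args, **kwds)
ValueError: attempt to get argmin of an empty sequence
```

View pics/c4.png

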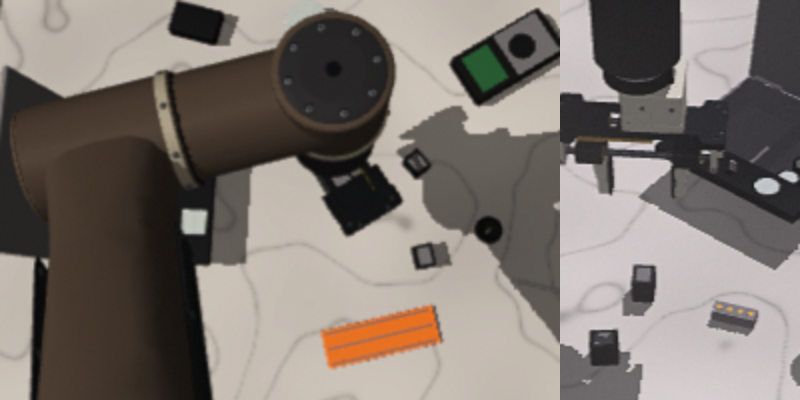

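>>> drive_tool(plan=[[[0.04,0.0095,-0.0125],[0,0,0],0.8],[[0.08,0.0095,-0.0125],[0,0,0],0.8],[[0.115,0.0095,-0.0125],[0,0,0],0.8],[[0.145,0.0095,-0.0125],[0,0,0],0.8],[[0.16,0.0095,-0.0125],[0,0,0],0.8],[[0.16,0.0095,-0.0125],[0,0,0],0.6],[[0.16,0.0095,-0.0125],[0,0,0],0],[[0.16,0.0095,-0.0125],[0,0,0],0],[[0.16,0.0095,-0.0125],[0,0,0],0],[[0.16,0.0095,-0.0125],[0,0,0],0],[[0.16,0.0095,-0.0125],[0,0,0],0],[[0.16,0.0095,-0.0125],[0,0,0],0],[[0.16,0.0095,-0.0125],[0,0,0],0],[[0.12,0.0095,-0.0125],[0,0,0],0],[[0.08,0.0095,-0.0125],[0,0,0],0],[[0.04,0.0095,-0.0125],[0,0,0],0],[[0.02,0.0095,-0.0125],[0,0,0],0],[[0.02,0.0095,-0.0125],[0,0,0],0]])

```text
clock: 20.63
tool_pos: [0.5445, -0.0806, 0.1524]
orientation: [-109.6, 89.3, 10.9]
force: [0.5, 0.1, -1.2]
opening: 0.0276
```

>>> drive_tool(plan=[[[0,-0.13,0.331],[33.5,0,0],0],[[0,-0.13,0.331],[33.5,0,0],0],[[0,-0.13,0.331],[33.5,0,0],0],[[0,-0.13,0.331],[33.5,0,0],0],[[0,-0.13,0.331],[33.5,0,0],0],[[0,-0.13,0.331],[33.5,0,0],0],[[0,-0.13,0.331],[33.5,0,0],0],[[0,-0.13,0.331],[33.5,0,0],0],[[0,-0.13,0.331],[33.5,0,0],0],[[0,-0.13,0.331],[33.5,0,0],0],[[0,-0.13,0.331],[33.5,0,0],0],[[0,-0.13,0.331],[33.5,0,0],0],[[0,-0.13,0.331],[33.5,0,0],0]])

```text
clock: 21.72
tool_pos: [0.4883, 0.2695, 0.1522]
orientation: [-78.8, 89.4, 8.2]
force: [0.4, -0.3, -0.9]
opening: 0.0273
```

>>> drive_tool(plan=[[[0.04,0,0],[0,0,0],0],[[0.08,0,0],[0,0,0],0],[[0.11,0,0],[0,0,0],0],[[0.128,0,0],[0,0,0],0],[[0.138,0,0],[0,0,0],0],[[0.138,0,0],[0,0,0],0],[[0.138,0,0],[0,0,0],0.5],[[0.138,0,0],[0,0,0],0.5],[[0.138,0,0],[0,0,0],0.5],[[0.138,0,0],[0,0,0],0.5],[[0.1,0,0],[0,0,0],0.5],[[0.06,0,0],[0,0,0],0.5],[[0.02,0,0],[0,0,0],0.5],[[-0.01,0,0],[0,0,0],0.5],[[-0.015,0.0345,-0.27],[-13,0,0],0.8],[[-0.015,0.0345,-0.27],[-13,0,0],0.8],[[-0.015,0.0345,-0.27],[-13,0,0],0.8],[[-0.015,0.0345,-0.27],[-13,0,0],0.8],[[-0.015,0.0345,-0.27],[-13,0,0],0.8],[[-0.015,0.0345,-0.27],[-13,0,0],0.8]])

```text
clock: 23.38
tool_pos: [0.4426, 0.022, 0.1667]
orientation: [-88.9, 89.3, 11.1]
force: [1.2, -1.5, -0.1]
opening: 0.0696
```

```bash
sed -i "s/^P=.*/P={'relB':(.566,-.193),'relC':(.4295,-.198)}/; s/w=11/w=9/" look.py m.py; python3 look.py c5
```

```text
{'clock': 23.383, 'joint_pos': [28.687, 0.725, -32.843, 0.259, -55.756, -18.821], 'tool_pos': [0.443, 0.022, 0.167], 'orientation': [-88.899, 89.29, 11.111], 'force': [1.183, -1.493, -0.138], 'opening': 0.07}
can1_mid top 0.58 [202.0, 202.0] [0.601, 0.18, 0.017]
relay1_mid top 0.44 [329.0, 213.0] [0.561, -0.196, 0.017]
relB [ 0.5661 -0.1927] mm 18.5 25.4 dir -48.3 48.9375
relC [ 0.4322 -0.2006] mm 54.1 53.6 dir -91.1 211.875
```

View pics/c5.png

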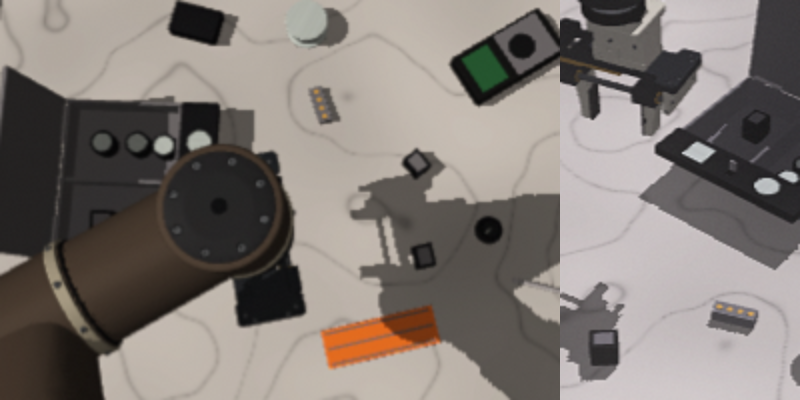

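>>> drive_tool(plan=[[[0,0.051,-0.215],[0,0,0],0.7],[[0,0.051,-0.215],[0,0,0],0.7],[[0,0.051,-0.215],[0,0,0],0.7],[[0,0.051,-0.215],[0,0,0],0.7],[[0,0.051,-0.215],[0,0,0],0.7],[[0,0.051,-0.215],[0,0,0],0.7],[[0.04,0.051,-0.215],[0,0,0],0.7],[[0.08,0.051,-0.215],[0,0,0],0.7],[[0.115,0.051,-0.215],[0,0,0],0.7],[[0.145,0.051,-0.215],[0,0,0],0.7],[[0.16,0.051,-0.215],[0,0,0],0.7],[[0.16,0.051,-0.215],[0,0,0],0.6],[[0.16,0.051,-0.215],[0,0,0],0],[[0.16,0.051,-0.215],[0,0,0],0],[[0.16,0.051,-0.215],[0,0,0],0],[[0.16,0.051,-0.215],[0,0,0],0],[[0.16,0.051,-0.215],[0,0,0],0],[[0.16,0.051,-0.215],[0,0,0],0],[[0.12,0.051,-0.215],[0,0,0],0],[[0.08,0.051,-0.215],[0,0,0],0]])

```text
clock: 25.25
tool_pos: [0.4289, -0.1977, 0.0856]
orientation: [-78.0, 89.6, 21.8]
force: [2.2, 0.2, 0.2]
opening: 0.0336
```

>>> drive_tool(plan=[[[-0.04,0,0],[0,0,0],0],[[-0.07,0,0],[0,0,0],0],[[-0.07,-0.128,0.407],[13,0,0],0],[[-0.07,-0.128,0.407],[13,0,0],0],[[-0.07,-0.128,0.407],[13,0,0],0],[[-0.07,-0.128,0.407],[13,0,0],0],[[-0.07,-0.128,0.407],[13,0,0],0],[[-0.07,-0.128,0.407],[13,0,0],0],[[-0.07,-0.128,0.407],[13,0,0],0],[[-0.07,-0.128,0.407],[13,0,0],0],[[-0.07,-0.128,0.407],[13,0,0],0],[[-0.07,-0.128,0.407],[13,0,0],0],[[-0.07,-0.128,0.407],[13,0,0],0],[[-0.07,-0.128,0.407],[13,0,0],0],[[-0.07,-0.128,0.407],[13,0,0],0],[[-0.07,-0.128,0.407],[13,0,0],0],[[-0.07,-0.128,0.407],[13,0,0],0]])

```text
clock: 26.67
tool_pos: [0.485, 0.2241, 0.1575]
orientation: [-63.7, 89.6, 23.1]
force: [0.2, -0.3, 0.3]
opening: 0.0338
```

>>> drive_tool(plan=[[[0.04,0,0],[0,0,0],0],[[0.08,0,0],[0,0,0],0],[[0.115,0,0],[0,0,0],0],[[0.133,0,0],[0,0,0],0],[[0.143,0,0],[0,0,0],0],[[0.143,0,0],[0,0,0],0],[[0.143,0,0],[0,0,0],0.56],[[0.143,0,0],[0,0,0],0.56],[[0.143,0,0],[0,0,0],0.56],[[0.143,0,0],[0,0,0],0.56],[[0.1,0,0],[0,0,0],0.56],[[0.06,0,0],[0,0,0],0.56],[[0.02,0,0],[0,0,0],0.56],[[-0.01,0,0],[0,0,0],0.56],[[-0.01,-0.104,-0.412],[45,0,0],0.8],[[-0.01,-0.104,-0.412],[45,0,0],0.8],[[-0.01,-0.104,-0.412],[45,0,0],0.8],[[-0.01,-0.104,-0.412],[45,0,0],0.8],[[-0.01,-0.104,-0.412],[45,0,0],0.8]])

```text
clock: 28.25
tool_pos: [0.5245, 0.0179, 0.1682]
orientation: [-27.5, 89.4, 23.1]
force: [1.2, 1.0, 0.6]
opening: 0.0696
```

```bash
sed -i "s/^P=.*/P={'relB':(.566,-.193)}/" look.py; python3 look.py c6
```

```text
{'clock': 28.25, 'joint_pos': [23.388, 8.851, -23.341, 0.003, -57.258, -62.744], 'tool_pos': [0.525, 0.018, 0.168], 'orientation': [-27.546, 89.45, 23.101], 'force': [1.21, 0.985, 0.562], 'opening': 0.07}
relay1_mid top 0.49 [329.0, 211.0] [0.566, -0.196, 0.017]
relB [ 0.5655 -0.1929] mm 55.1 55.7 dir -91.0 216.1875
```

View pics/c6.png

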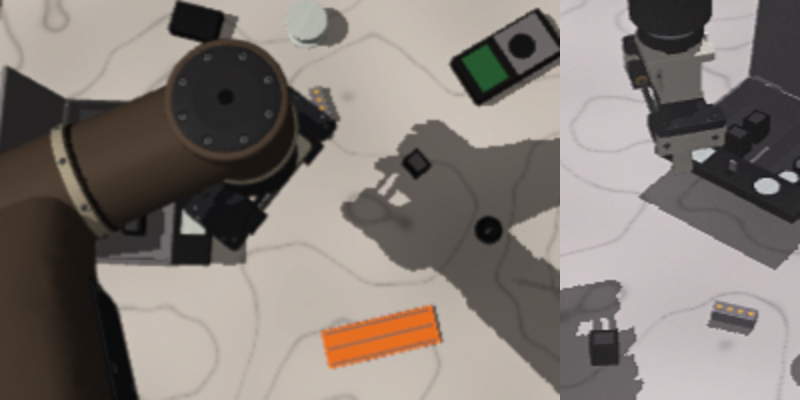

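>>> drive_tool(plan=[[[0,-0.166,-0.137],[9,0,0],0.8],[[0,-0.166,-0.137],[9,0,0],0.8],[[0,-0.166,-0.137],[9,0,0],0.8],[[0,-0.166,-0.137],[9,0,0],0.8],[[0,-0.166,-0.137],[9,0,0],0.8],[[0,-0.166,-0.137],[9,0,0],0.8],[[0.04,-0.166,-0.137],[9,0,0],0.8],[[0.08,-0.166,-0.137],[9,0,0],0.8],[[0.115,-0.166,-0.137],[9,0,0],0.8],[[0.145,-0.166,-0.137],[9,0,0],0.8],[[0.162,-0.166,-0.137],[9,0,0],0.8],[[0.162,-0.166,-0.137],[9,0,0],0.6],[[0.162,-0.166,-0.137],[9,0,0],0],[[0.162,-0.166,-0.137],[9,0,0],0],[[0.162,-0.166,-0.137],[9,0,0],0],[[0.162,-0.166,-0.137],[9,0,0],0],[[0.162,-0.166,-0.137],[9,0,0],0],[[0.162,-0.166,-0.137],[9,0,0],0],[[0.162,-0.166,-0.137],[9,0,0],0]])

```text
clock: 30.03
tool_pos: [0.5681, -0.1923, 0.0058]
orientation: [-19.6, 89.5, 22.2]
force: [-0.2, 1.8, 4.5]
opening: 0.0282
```

>>> drive_tool(plan=[[[-0.04,0,0],[0,0,0],0],[[-0.08,0,0],[0,0,0],0],[[-0.12,0,0],[0,0,0],0],[[-0.145,0,0],[0,0,0],0],[[-0.145,0.3385,0.19],[-45,0,0],0],[[-0.145,0.3385,0.19],[-45,0,0],0],[[-0.145,0.3385,0.19],[-45,0,0],0],[[-0.145,0.3385,0.19],[-45,0,0],0],[[-0.145,0.3385,0.19],[-45,0,0],0],[[-0.145,0.3385,0.19],[-45,0,0],0],[[-0.145,0.3385,0.19],[-45,0,0],0],[[-0.145,0.3385,0.19],[-45,0,0],0],[[-0.145,0.3385,0.19],[-45,0,0],0],[[-0.145,0.3385,0.19],[-45,0,0],0],[[-0.145,0.3385,0.19],[-45,0,0],0],[[-0.145,0.3385,0.19],[-45,0,0],0],[[-0.145,0.3385,0.19],[-45,0,0],0],[[-0.145,0.3385,0.19],[-45,0,0],0],[[-0.145,0.3385,0.19],[-45,0,0],0]])

```text
clock: 31.62
tool_pos: [0.483, 0.1851, 0.1514]
orientation: [-65.0, 89.5, 21.7]
force: [-0.5, -0.3, -0.5]
opening: 0.028
```

```bash
sed -i "s/^P=.*/P={}/" look.py; python3 look.py c7
```

```text
{'clock': 31.617, 'joint_pos': [42.88, 9.104, -25.614, 0.227, -54.804, -46.292], 'tool_pos': [0.483, 0.185, 0.151], 'orientation': [-65.011, 89.487, 21.706], 'force': [-0.529, -0.303, -0.485], 'opening': 0.028}
can1_mid top 0.43 [200.0, 201.0] [0.605, 0.186, 0.017]
```

View pics/c7.png

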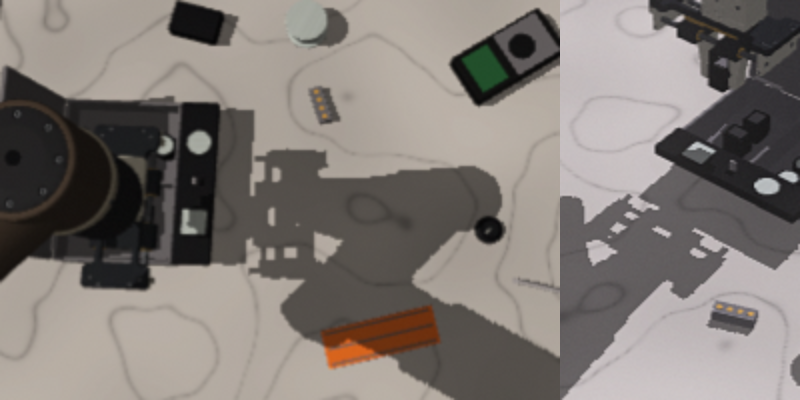

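>>> drive_tool(plan=[[[0.04,0,0.001],[0,0,0],0],[[0.08,0,0.001],[0,0,0],0],[[0.11,0,0.001],[0,0,0],0],[[0.13,0,0.001],[0,0,0],0],[[0.138,0,0.001],[0,0,0],0],[[0.138,0,0.001],[0,0,0],0],[[0.138,0,0.001],[0,0,0],0.5],[[0.138,0,0.001],[0,0,0],0.5],[[0.138,0,0.001],[0,0,0],0.5],[[0.138,0,0.001],[0,0,0],0.5],[[0.1,0,0],[0,0,0],0.5],[[0.06,0,0],[0,0,0],0.5],[[0.02,0,0],[0,0,0],0.5],[[-0.02,0,0],[0,0,0],0.5],[[-0.06,0,0],[0,0,0],0],[[-0.1,0,0],[0,0,0],0],[[-0.14,0,0],[0,0,0],0],[[-0.17,0,0],[0,0,0],0],[[-0.17,0.04,-0.15],[0,0,0],0],[[-0.17,0.04,-0.15],[0,0,0],0]])

```text
clock: 33.48
tool_pos: [0.456, 0.1064, 0.3231]
orientation: [-60.6, 89.2, 26.3]
force: [0.6, -1.4, -0.6]
opening: 0.0091
```

>>> drive_tool(plan=[[[0,0,-0.3],[0,0,0],0],[[0,0,-0.3],[0,0,0],0],[[0,0,-0.3],[0,0,0],0],[[0,0,-0.3],[0,0,0],0],[[0,0,-0.3],[0,0,0],0],[[0,0,-0.3],[0,0,0],0],[[0,0,-0.3],[0,0,0],0],[[0,0,-0.3],[0,0,0],0]])

```text
clock: 34.15
tool_pos: [0.4385, -0.1978, 0.3217]
orientation: [-64.9, 89.2, 21.8]
force: [0.2, 0.5, -0.6]
opening: 0.0004
```

```bash
python3 - <<'E'
from h import *
st()
a=ctrl.snapshot('top');b=ctrl.snapshot('scene')
cv2.imwrite('pics/c8.png',np.hstack([cv2.resize(a[160:280,80:240],(533,400),interpolation=2),cv2.resize(b[60:220,260:380],(267,400),interpolation=2)]))
for n,z in dict(lid_hinge=.0525,hasp_hinge=.22,hasp_tab=.22).items():
  r={}
  for c in('top','scene'):
    for d in ctrl.landmark_of(c,n)[:2]:
        if d['confidence']>.3:
            print(n,c,round(d['confidence'],2),np.round(d['pixel']).tolist()); r.setdefault(c,d['pixel'])
  if len(r)==2:
    o1,d1=ray('top',r['top']);o2,d2=ray('scene',r['scene'])
    s=np.linalg.lstsq(np.c_[d1,-d2],o2-o1,rcond=None)[0]; p,q=o1+s[0]*d1,o2+s[1]*d2; print(((p+q)/2).round(3),'gap',np.linalg.norm(p-q).round(4))
E
```

```text
{'clock': 34.15, 'joint_pos': [-1.038, -1.455, -13.845, -0.31, -76.891, -2.221], 'tool_pos': [0.439, -0.198, 0.322], 'orientation': [-64.898, 89.22, 21.774], 'force': [0.229, 0.538, -0.561], 'opening': 0.0}
lid_hinge top 0.55 [151.0, 219.0]
lid_hinge scene 0.61 [346.0, 129.0]
[0.55  0.321 0.065] gap 0.0095
hasp_hinge top 0.77 [115.0, 209.0]
hasp_hinge top 0.54 [149.0, 222.0]
hasp_hinge scene 0.46 [356.0, 80.0]
[0.55  0.359 0.211] gap 0.0001
hasp_tab top 0.65 [102.0, 212.0]
hasp_tab scene 0.35 [364.0, 81.0]
[0.549 0.405 0.186] gap 0.0049
```

View pics/c8.png

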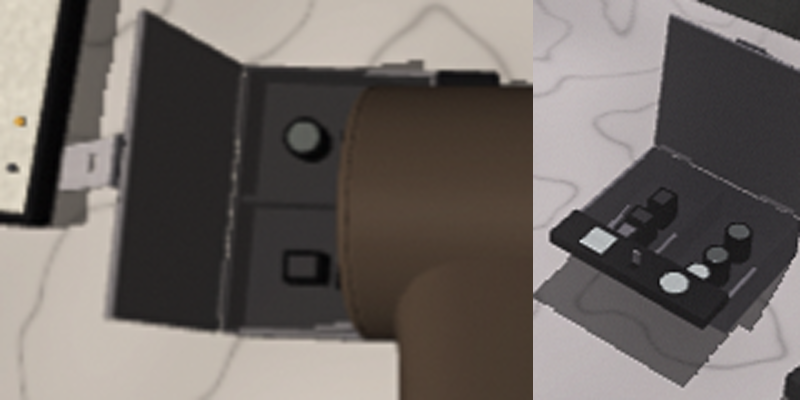

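>>> drive_tool(plan=[[[-0.02,0.0147,0.628],[-93,0,0],0],[[-0.02,0.0147,0.628],[-93,0,0],0],[[-0.02,0.0147,0.628],[-93,0,0],0],[[-0.02,0.0147,0.628],[-93,0,0],0],[[-0.02,0.0147,0.628],[-93,0,0],0],[[-0.02,0.0147,0.628],[-93,0,0],0],[[-0.02,0.0147,0.628],[-93,0,0],0],[[-0.02,0.0147,0.628],[-93,0,0],0],[[-0.02,0.0147,0.628],[-93,0,0],0],[[-0.02,0.0147,0.628],[-93,0,0],0],[[-0.02,0.0147,0.628],[-93,0,0],0],[[-0.02,0.0147,0.628],[-93,0,0],0],[[-0.02,0.0147,0.628],[-93,0,0],0],[[-0.02,0.0147,0.628],[-93,0,0],0],[[-0.02,0.0147,0.628],[-93,0,0],0],[[-0.02,0.0147,0.628],[-93,0,0],0],[[-0.02,0.0147,0.628],[-93,0,0],0],[[-0.02,0.0147,0.628],[-93,0,0],0],[[-0.02,0.0147,0.628],[-93,0,0],0],[[-0.02,0.0147,0.628],[-93,0,0],0]])

```text
clock: 36.22
tool_pos: [0.4577, 0.4348, 0.3462]
orientation: [-152.6, 89.2, 27.4]
force: [-0.4, 0.4, -0.9]
opening: 0.0003
```

>>> drive_tool(plan=[[[0.04,0,0],[0,0,0],0],[[0.08,0,0],[0,0,0],0],[[0.12,0,0],[0,0,0],0],[[0.15,0,0],[0,0,0],0],[[0.166,0,0],[0,0,0],0],[[0.166,0,0],[0,0,0],0],[[0.166,0.02,0],[0,0,0],0],[[0.166,0.035,0],[0,0,0],0],[[0.166,0.045,0],[0,0,0],0],[[0.165,0.055,0],[0,0,0],0],[[0.165,0.065,0],[0,0,0],0],[[0.164,0.075,0],[0,0,0],0]])

```text
clock: 37.22
tool_pos: [0.4603, 0.3611, 0.1832]
orientation: [-146.8, 89.0, 33.1]
force: [-2.6, 3.6, 1.8]
opening: 0.0003
```

>>> drive_tool(plan=[[[0.0005,0.013,0],[0,0,0],0],[[0.001,0.024,0],[0,0,0],0],[[0.003,0.035,0],[0,0,0],0],[[0.006,0.0465,0],[0,0,0],0],[[0.0095,0.057,0],[0,0,0],0],[[0.014,0.0675,0],[0,0,0],0],[[0.0195,0.0775,0],[0,0,0],0],[[0.026,0.087,0],[0,0,0],0],[[0.033,0.0955,0],[0,0,0],0],[[0.041,0.104,0],[0,0,0],0],[[0.0495,0.1115,0],[0,0,0],0],[[0.059,0.118,0],[0,0,0],0]])

```text
clock: 38.22
tool_pos: [0.461, 0.2425, 0.122]
orientation: [-147.8, 89.0, 32.1]
force: [-0.8, -0.7, 2.3]
opening: 0.0005
```

>>> drive_tool(plan=[[[0.0075,0.005,0],[0,0,0],0],[[0.0175,0.0105,0],[0,0,0],0],[[0.028,0.0145,0],[0,0,0],0],[[0.039,0.0175,0],[0,0,0],0],[[0.05,0.0195,0],[0,0,0],0],[[0.057,0.021,0],[0,0,0],0],[[0.061,0.021,0],[0,0,0],0],[[0.063,0.021,0],[0,0,0],0],[[0.063,0.021,0],[0,0,0],0]])

```text
clock: 38.97
tool_pos: [0.4614, 0.221, 0.0605]
orientation: [-153.6, 89.1, 26.5]
force: [-9.8, -6.3, 26.6]
opening: 0.0002
```

>>> drive_tool(plan=[[[-0.02,0,0],[0,0,0],0],[[-0.06,0,0],[0,0,0],0],[[-0.1,0,0],[0,0,0],0],[[-0.14,0,0],[0,0,0],0],[[-0.18,0,0],[0,0,0],0],[[-0.22,0,0],[0,0,0],0],[[-0.22,-0.1,0],[0,0,0],0],[[-0.22,-0.1,0],[0,0,0],0],[[-0.22,-0.1,0],[0,0,0],0]])

```text
clock: 39.72
tool_pos: [0.4587, 0.3231, 0.2817]
orientation: [-149.0, 89.0, 31.0]
force: [0.5, -0.9, -0.4]
opening: 0.0004
```

```bash
python3 - <<'E'
from h import *
st()
a=ctrl.snapshot('top');b=ctrl.snapshot('scene')
cv2.imwrite('pics/c9.png',np.hstack([cv2.resize(a[150:290,130:270],(400,400),interpolation=2),cv2.resize(b[80:220,260:400],(400,400),interpolation=2)]))
for n in('hasp_hinge','hasp_tab','staple'):
  r={}
  for c in('top','scene'):
    for d in ctrl.landmark_of(c,n)[:2]:
        if d['confidence']>.3:
            print(n,c,round(d['confidence'],2),np.round(d['pixel']).tolist()); r.setdefault(c,d['pixel'])
  if len(r)==2:
    o1,d1=ray('top',r['top']);o2,d2=ray('scene',r['scene'])
    s=np.linalg.lstsq(np.c_[d1,-d2],o2-o1,rcond=None)[0]; p,q=o1+s[0]*d1,o2+s[1]*d2; print(((p+q)/2).round(3),'gap',np.linalg.norm(p-q).round(4))
E
```

```text
{'clock': 39.717, 'joint_pos': [55.453, 7.341, -9.867, 0.442, -71.866, 34.484], 'tool_pos': [0.459, 0.323, 0.282], 'orientation': [-149.041, 88.984, 31.031], 'force': [0.505, -0.92, -0.436], 'opening': 0.0}
hasp_hinge top 0.81 [208.0, 220.0]
hasp_hinge scene 0.64 [314.0, 158.0]
[0.544 0.156 0.064] gap 0.0074
hasp_tab top 0.68 [191.0, 214.0]
hasp_tab top 0.63 [150.0, 216.0]
hasp_tab scene 0.66 [316.0, 136.0]
hasp_tab scene 0.41 [119.0, 281.0]
[0.543 0.182 0.127] gap 0.0135
staple top 0.67 [218.0, 220.0]
staple scene 0.88 [308.0, 159.0]
[0.541 0.127 0.08 ] gap 0.0102
```

View pics/c9.png

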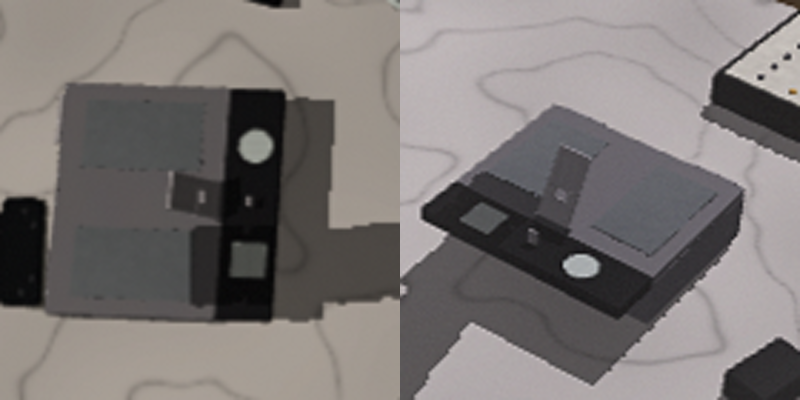

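>>> drive_tool(plan=[[[0.04,0.073,-0.082],[0,0,0],0],[[0.08,0.073,-0.082],[0,0,0],0],[[0.08,0.073,-0.082],[0,0,0],0],[[0.08,0.073,-0.082],[0,0,0],0],[[0.12,0.073,-0.082],[0,0,0],0],[[0.15,0.073,-0.082],[0,0,0],0],[[0.175,0.073,-0.082],[0,0,0],0],[[0.175,0.073,-0.082],[0,0,0],0],[[0.175,0.095,-0.082],[0,0,0],0],[[0.175,0.115,-0.082],[0,0,0],0],[[0.175,0.13,-0.082],[0,0,0],0],[[0.175,0.145,-0.082],[0,0,0],0],[[0.175,0.155,-0.082],[0,0,0],0],[[0.179,0.166,-0.082],[0,0,0],0],[[0.186,0.1755,-0.081],[0,0,0],0],[[0.191,0.18,-0.081],[0,0,0],0]])

```text
clock: 41.45
tool_pos: [0.5418, 0.1386, 0.0896]
orientation: [-154.0, 89.1, 25.9]
force: [-0.2, -0.5, 0.8]
opening: 0.0004
```

>>> drive_tool(plan=[[[-0.02,0,0],[0,0,0],0],[[-0.04,0,0],[0,0,0],0],[[-0.04,0.025,0.002],[0,0,0],0],[[-0.04,0.045,0.004],[0,0,0],0],[[-0.04,0.045,0.004],[0,0,0],0],[[-0.02,0.045,0.004],[0,0,0],0],[[-0.005,0.045,0.004],[0,0,0],0],[[0.005,0.045,0.004],[0,0,0],0],[[0.013,0.045,0.004],[0,0,0],0],[[0.019,0.045,0.004],[0,0,0],0],[[0.023,0.045,0.004],[0,0,0],0],[[0.0245,0.045,0.004],[0,0,0],0],[[0.0245,0.045,0.004],[0,0,0],0]])

```text
clock: 42.53
tool_pos: [0.5376, 0.093, 0.0651]
orientation: [-159.6, 89.3, 20.4]
force: [-3.1, -7.6, 12.5]
opening: 0.0004
```

>>> drive_tool(plan=[[[-0.02,0,0],[0,0,0],0],[[-0.06,0,0],[0,0,0],0],[[-0.1,0,0],[0,0,0],0],[[-0.14,0,0],[0,0,0],0],[[-0.18,0,0],[0,0,0],0],[[-0.22,0,0],[0,0,0],0],[[-0.22,0.3,0],[0,0,0],0],[[-0.22,0.3,0],[0,0,0],0],[[-0.22,0.3,0],[0,0,0],0],[[-0.22,0.3,0],[0,0,0],0],[[-0.22,0.3,0],[0,0,0],0],[[-0.22,0.3,0],[0,0,0],0],[[-0.22,0.3,0],[0,0,0],0],[[-0.22,0.3,0],[0,0,0],0],[[-0.22,0.3,0],[0,0,0],0]])

```text
clock: 43.78
tool_pos: [0.535, -0.21, 0.2828]
orientation: [-156.6, 89.3, 23.3]
force: [-0.1, 0.3, -0.7]
opening: 0.0002
```

```bash
python3 - <<'E'
from h import *
st()
a=ctrl.snapshot('top');b=ctrl.snapshot('scene')
cv2.imwrite('pics/d1.png',np.hstack([cv2.resize(a[100:310,100:310],(400,400),interpolation=2),cv2.resize(b[90:210,250:370],(400,400),interpolation=2)]))
r={}
for n in('hasp_hinge','hasp_tab','staple'):
  for c in('top','scene'):
    for d in ctrl.landmark_of(c,n)[:1]: print(n,c,round(d['confidence'],2),np.round(d['pixel']).tolist(),onz(c,d['pixel'],.0655).round(3))
print(proj('top',[.536,.097,.0655]),proj('scene',[.536,.097,.0655]))
E
```

```text
{'clock': 43.783, 'joint_pos': [-2.139, 8.989, -7.45, -0.307, -72.943, 92.067], 'tool_pos': [0.535, -0.21, 0.283], 'orientation': [-156.569, 89.316, 23.27], 'force': [-0.122, 0.255, -0.658], 'opening': 0.0}
hasp_hinge top 0.6 [208.0, 221.0] [0.536 0.153 0.066]
hasp_hinge scene 0.82 [314.0, 160.0] [0.551 0.152 0.065]
hasp_tab top 0.49 [151.0, 217.0] [0.55  0.316 0.066]
hasp_tab scene 0.65 [298.0, 168.0] [0.533 0.101 0.065]
staple top 0.82 [218.0, 221.0] [0.535 0.123 0.066]
staple scene 0.65 [309.0, 160.0] [0.538 0.145 0.065]
[[227.70977734 220.88821967]] [[298.37003835 168.77101111]]
```

View pics/d1.png

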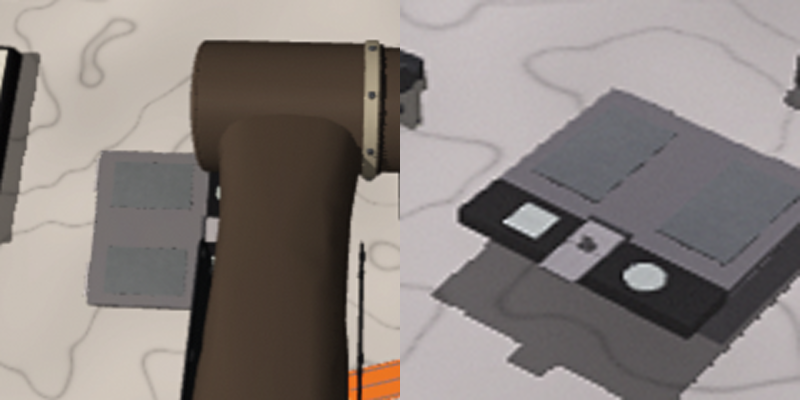

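```bash
python3 -c "
from plant import ctrl
print(ctrl.close_job())"
```

```text
the job is handed in; nothing more can be done
None
```

The job is done and handed in at about 44 s: the parts are in their bays, the lid is shut and the hasp is down over its staple.

- **Parts:** all three cans went into the far bay, marked by the round tag, and all three relays into the near bay, marked by the square tag. The last look before closing the lid showed all six side by side, none piled up. I did not see any part get knocked aside or any grip slacken.
- **Lid:** it was swept down and pressed shut. The fingertip was at 60.5 mm with 27 N, which matches the shut height.
- **Hasp:** it was pressed flat at about 65 mm with 12 N. The final scene picture shows the staple through its slot. The network placed the tab at pixel (298, 168), where (298, 169) was expected for shut.
- **Checks that disagreed:** in the last top view the network put the tab at (151, 217), on the hinge side of the lid. The arm hid the real tab in that view, so I took this as a false detection. I also did not measure the positions of the other things on the table again at the end.

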